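# Load the label roll and snap its retaining cap on

## Robot

A 6-joint arm with a two-finger parallel gripper is mounted at the origin on the work surface. World frame = base frame: x ahead of the robot, y to its left, z up, the work surface at z = 0. Lengths are in m, angles in rad, forces in N, time in s.
With the tool pointing down it reaches from about 0.325 to 0.775 m from the base axis. Payload 5.5 kg.
Tool frame: the origin (TCP) lies at the very end of the fingers, on their centre line; the grasp point (between the pads) lies 19 mm behind it; z points along the fingers, y is the direction in which the jaws open and shut (so a half turn about z gives the same grasp; the last joint's range is limited). The gripper opens to 85 mm and grips with 20 to 120 N. Pads are 22 mm wide; open, the fingers measure 114 mm over their backs; the gripper's body (76 mm by 85 mm) begins 54 mm behind the grasp point. The pads swing forward as they close: fully open they stand 13 mm farther back than shut.
Start: joints at [-0.057, 0.091, 1.231, -0, 1.82, -0.057], TCP at [0.6, -0, 0.231] pointing down, gripper open.
Joint ranges: [-2.87, 2.87], [-0.86, 2.18], [0.17, 2.46], [-1.51, 4.65], [0.06, 2.69], [-2.65, 2.65]. Speed limits (rad/s): [2.57, 2.57, 3.01, 3.14, 3.14, 3.14].

## Interface

Orientations are given as a rotation vector (axis times angle).
In Python, from cell import r gives the robot as it stands. The module is installed in compiled form; this text tells all that it offers.
- The arm moves only by the shell command python3 -m jog 'ROWS' [OPENING]. ROWS is JSON, a list of rows, each a list of 4 numbers: the shift along the tool's x, y, z in cm, then the turn about the tool's z in degrees. A call has 1 to 10 rows; each row is the pose to reach, as a shift and turn from the pose commanded when the call began, along the tool's axes at that moment; what a row does not reach only later rows make up. A row lasts 1/12 s, in which the tool goes at most 41.7 mm and 7.16 degrees, less where a joint would pass 70% of its speed; a pose out of reach is approached as far as the arm can. A call with a gripper value outside its range is refused whole. OPENING is the opening, from -1 (shut) to 1 (fully open), set as the call begins (- or left out, the last holds). The fingers move at their own pace and stop on an object; the grip force is fixed at half the most. Time passes only in rows, so rows that repeat a pose let the fingers close. It gives the time, the measured TCP pose, the force and the opening at its end, in the units of the state.
- r.get_obs(): the state, without advancing time (a new reading comes with each control period).
- r.read_camera(name): name is "scene" or "side" or "wrist"; returns a dict with "image" (400x640x3 uint8, red, green, blue), "range_z" (400x640 float32, m along the optical axis (not along the pixel's ray), 0 where there is no reading), "fov_y" (degrees; the focal length in pixels is half the picture's height over the tangent of half this angle, whatever the lens; pixels are square), "cx", "cy" (the principal point, pixels), "world_from_camera" (4x4, takes a point from camera to world coordinates); the wrist camera has in their place "T_tool_cam" (4x4, takes a point from camera to tool coordinates, whose origin is the TCP and whose axes are the flange's). Camera axes: x right, y down, z forward; pixel columns grow to the right and rows downward; lengths in m; the calibration is good to about 2 mm. A picture is of the moment at which its call begins: read the wrist's pose just before it.
- r.sign_off(): hands the job in, once; it reports no verdict.
The state is a dict: "time_s": time; "q": joint angles; "joint_vel": joint speeds; "effort": joint torques, N m; "tcp_pos": TCP position; "ee_rot": TCP orientation; "wrist_force": force on the tool from outside, world axes, zero at the start; "torque": the same for the moment, N m; "gripper_width": finger opening in m.
Only numpy, scipy, OpenCV 4.12 (cv2) and the standard library are available. Lean on these libraries where they do the work, as an engineer would, in place of code of your own. Each camera call takes 0.05 s, during which the arm holds its last target.

## Task

Load the label stand for the next batch of stock: put the white label roll over the upright spindle so that it lies down on the flange and let go of it, then fit the orange cap, mouth down, on the tip of the spindle and press it straight down past the click until it is fully home. Do not let go or back off: finish with the gripper still firmly pressing the cap down on the spindle, and leave everything else on the bench where it is.

Things in the scene. Friction and masses are not known exactly. Their poses are not given: they have to be found in the camera images.
- label_stand: Fixed label stand; origin under its centre on the bench, z up along the spindle. Blue base 130 x 130 x 12 mm with a steel bar (top 18 mm up) on its +x edge; dark flange 52 mm wide, top 20 mm up; steel spindle 22 mm in diameter up to a flat shoulder at 70 mm; dark neck 14 mm in diameter, tapered tip ending at 96 mm. Four sprung balls in the neck, centres 80 mm up, 23 mm across their tips.
- spindle_shoulder (a point): Point on the spindle's axis at the height of the shoulder (70 mm above the bench), on which the mouth rim of the cap bears when the cap is fully home. Axes as the label stand's.
- roll_mid (a point): Centre of the loose white label roll: 62 mm in diameter, 44 mm high, 30 mm through bore, about 0.12 kg; z along the bore; this point 22 mm above its underside. It starts standing on the bench, bore upright. Lying on the flange its top is 64 mm above the bench, 6 mm below the shoulder.
- cap_mid (a point): Centre of the loose orange ribbed snap cap with a black spot on top: 40 mm wide, 44 mm high, 0.05 kg, standing mouth down; z up; this point 22 mm above its rim. The mouth is a lip 18 mm wide and 4 mm long, behind it a 25 mm bore to 32 mm deep. On the neck the lip first rests on the balls, 15 mm above home; about 10 N takes it past them, the force drops, it snaps down and stops hard on the shoulder.
- label_roll: The label roll as a body, origin at the centre of its underside.
- snap_cap: The cap as a body, origin at the centre of its mouth rim (underside).
- case_lime: Bystander: lime phone case lying flat, 76 x 152 x 11 mm.
- case_pink: Bystander: pink phone case lying flat, 76 x 152 x 11 mm.
- packing_tape: Bystander: amber packing tape roll lying flat, 100 mm across, 48 mm high.
- marker: Bystander: white marker pen with a blue cap, 130 mm long, 18 mm thick, lying along its x axis.
- clip_jar: Bystander: small jar with a blue lid, 56 mm across, 70 mm high.
- spent_core: Bystander: empty cardboard core standing upright, 37 mm across, 44 mm high.
- scanner: Bystander: black and grey hand scanner lying on its side, about 200 x 90 x 36 mm.
Things that resemble listed ones, but are neither listed nor needed, are in the scene too. What is shaped like the label_roll but green or pink is not meant.

How it is judged:
On the way, in this order (a step that is already met when the one before it is completed fails the run):
1. the label roll lies on the flange, on the spindle, let go (z of roll_mid in the frame of label_stand between 0.037 and 0.047 m and horizontal distance between roll_mid and spindle_shoulder below 0.008 m and contact force between the fingers and label_roll below 0.1 N), for 0.2 s.
2. the cap has clicked over the balls and is home on the shoulder (z of roll_mid in the frame of label_stand between 0.037 and 0.047 m and horizontal distance between roll_mid and spindle_shoulder below 0.008 m and z of cap_mid in the frame of spindle_shoulder between 0.018 and 0.0245 m and horizontal distance between cap_mid and spindle_shoulder below 0.004 m and angle between cap_mid's own z axis and vertical below 0.12 rad), for 0.2 s.
At the end, for the whole second after the job is handed in: Roll on the flange (height within 5 mm, within 8 mm of the axis), not touched by the fingers; cap clicked home on the shoulder (within 2.5 mm in height, 4 mm of the axis, 7 degrees); fingers touching the cap and pressing it on the stand with more than 3 N (all of step 2 and contact force between snap_cap and label_stand above 3 N and contact force between the fingers and snap_cap above 3 N and contact force between the fingers and label_roll below 0.5 N); the arm keeps its last pose, push and grip.
It fails at once if a bystander on the bench is moved more than 30 mm (distance of any of case_lime, case_pink, packing_tape, marker, clip_jar, spent_core, scanner from where it was at the start of the episode above 0.03 m).
It also fails if it takes over 64 s, if anything falls off the work surface, if the arm or the gripper's body presses on something with over 40 N, if the wrist force passes 120 N, or if a joint passes its speed limit or range.

## Working session

There is one attempt and no reset: what is moved stays moved. The work goes in short steps, Python scripts to look and compute and a shell command to move; the robot and the scene stay as the last step left them, time stands still between calls to the robot, and variables do not carry over. Pictures are saved under pics/ and viewed, and the job is handed in when it is done.

```bash
mkdir -p pics
cat > h.py <<'E'
import numpy as np, cv2
from cell import r
def K(c):
    h=c["image"].shape[0]; f=h/2/np.tan(np.radians(c["fov_y"])/2); return f,c["cx"],c["cy"]
def snap(name,fn):
    o=r.get_obs(); c=r.read_camera(name)
    cv2.imwrite("pics/"+fn+".png",c["image"][:,:,::-1])
    from scipy.spatial.transform import Rotation as R
    if name=="wrist":
        T=np.eye(4);T[:3,:3]=R.from_rotvec(o["ee_rot"]).as_matrix();T[:3,3]=o["tcp_pos"];T=T@np.array(c["T_tool_cam"])
    else: T=np.array(c["world_from_camera"])
    f,cx,cy=K(c)
    np.savez("pics/"+fn+".npz",im=c["image"],z=c["range_z"],T=T,k=[f,cx,cy])
    return o
def pts(fn):
    d=np.load("pics/"+fn+".npz"); f,cx,cy=d["k"]; z=d["z"]; T=d["T"]
    v,u=np.mgrid[0:z.shape[0],0:z.shape[1]]
    P=np.stack([(u-cx)/f*z,(v-cy)/f*z,z],-1)@T[:3,:3].T+T[:3,3]
    P[z<=0]=np.nan
    return d["im"],P
def onplane(fn,u,v,h):
    d=np.load("pics/"+fn+".npz"); f,cx,cy=d["k"];T=d["T"]
    ray=T[:3,:3]@np.array([(u-cx)/f,(v-cy)/f,1]); o=T[:3,3]
    return o+ray*(h-o[2])/ray[2]
E
python3 - <<'E'
from h import *
o=snap("scene","s0");snap("side","d0");snap("wrist","w0")
print(o["time_s"],o["tcp_pos"],o["ee_rot"],o["wrist_force"],o["gripper_width"])
for n in("s0","d0","w0"):print(np.load("pics/"+n+".npz")["T"].round(3),np.load("pics/"+n+".npz")["k"])
E
```

```text
0.0 [5.99728154e-01 1.22317328e-05 2.30153856e-01] [-2.22046567e+00 -2.22041431e+00  1.97230120e-03] [-0.3558568  -1.07013378 -0.66284941] 0.08563161482355731
[[-0.322  0.535 -0.781  1.448]
 [ 0.946  0.164 -0.278  0.355]
 [-0.021 -0.829 -0.559  0.676]
 [ 0.     0.     0.     1.   ]] [376.33536985 318.81646317 201.00503329]
[[ 0.844 -0.429  0.323  0.195]
 [-0.537 -0.663  0.521 -0.605]
 [-0.009 -0.613 -0.79   1.059]
 [ 0.     0.     0.     1.   ]] [428.01714555 322.18788963 201.90050194]
[[ 1.     0.001  0.     0.6  ]
 [ 0.001 -0.951 -0.31   0.079]
 [ 0.     0.31  -0.951  0.373]
 [ 0.     0.     0.     1.   ]] [279.93020587 318.88893568 193.90794209]
```

View pics/s0.png

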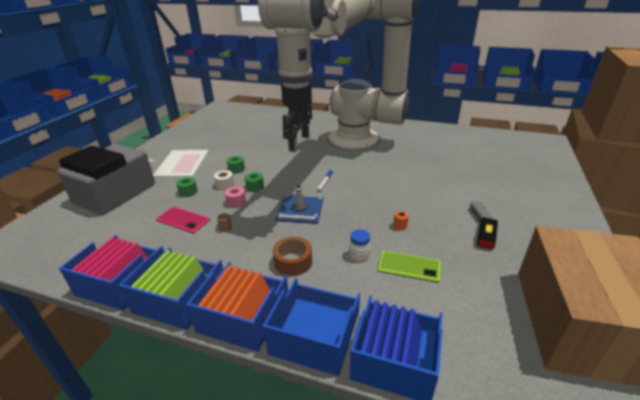

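View pics/d0.png

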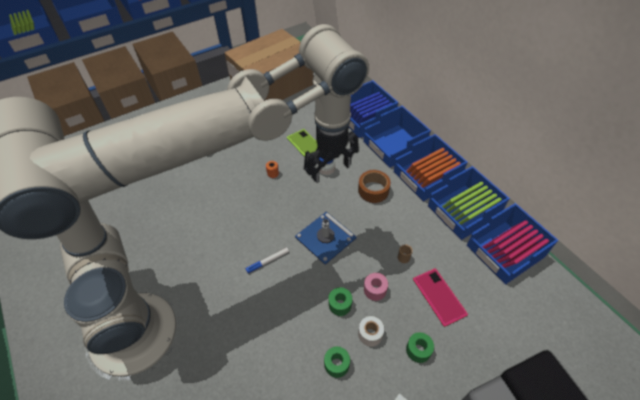

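View pics/w0.png

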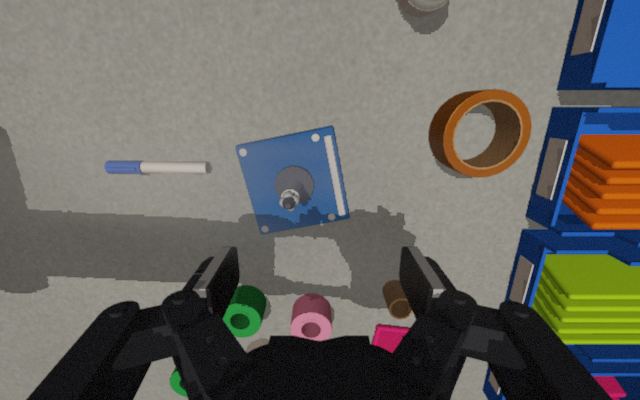

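The scene shows the stand (wrist view: base around 293,180), the white roll (side: 372,331), surrounded by green and pink rolls, and the orange cap alone (side: 272,169; scene: 400,220). I'll measure these.

Run:
```python
from h import *
from scipy.ndimage import label
im,P=pts("d0"); 
print("side roll top ring",[P[v,u].round(3) for u,v in [(362,326),(382,328),(372,320),(370,340)]])
def report(fn,m,name):
    L,n=label(m)
    for i in range(1,n+1):
        s=L==i
        if s.sum()<25: continue
        q=P[s]; q=q[~np.isnan(q[:,0])]
        if len(q)<10: continue
        v,u=np.nonzero(s)
        print(fn,name,s.sum(),"px",u.mean().round(),v.mean().round(),"med",np.median(q,0).round(3),"min",q.min(0).round(3),"max",q.max(0).round(3))
for fn in("d0","s0","w0"):
    im,P=pts(fn)
    hsv=cv2.cvtColor(im,cv2.COLOR_RGB2HSV).astype(int); h,s,v=hsv[...,0],hsv[...,1],hsv[...,2]
    ok=(P[...,0]>0.2)&(P[...,0]<.78)&(abs(P[...,1])<.5)&(P[...,2]<.12)
    up=ok&(P[...,2]>.008)
    report(fn,up&(s<50)&(v>140),"white")
    report(fn,up&(h<12)&(s>170),"orange")
    report(fn,ok&(h>100)&(h<120)&(s>110),"blue")
    # plane tops
    for tag,(a,b) in {"top44":(.040,.048)}.items():
        report(fn,ok&(P[...,2]>a)&(P[...,2]<b),tag)
    report(fn,ok&(P[...,2]>.055)&(P[...,2]<.10),"tall")
```

```text
side roll top ring [array([ 0.484, -0.314,  0.05 ]), array([ 0.524, -0.343,  0.042]), array([ 0.516, -0.312,  0.04 ]), array([ 0.482, -0.35 ,  0.039])]
d0 white 91 px 338.0 223.0 med [ 0.617 -0.011  0.017] min [ 0.604 -0.064  0.012] max [0.63  0.04  0.023]
d0 white 131 px 274.0 255.0 med [ 0.406 -0.003  0.015] min [ 0.365 -0.01   0.01 ] max [0.449 0.006 0.019]
d0 white 348 px 371.0 328.0 med [ 0.501 -0.329  0.043] min [ 0.471 -0.358  0.038] max [ 0.533 -0.297  0.05 ]
d0 orange 90 px 272.0 170.0 med [0.547 0.269 0.034] min [0.536 0.262 0.008] max [0.566 0.291 0.049]
d0 blue 1039 px 323.0 240.0 med [ 0.543 -0.04   0.012] min [ 0.49  -0.097  0.005] max [0.619 0.041 0.021]
d0 blue 89 px 253.0 267.0 med [ 0.339 -0.005  0.016] min [ 0.319 -0.013  0.006] max [0.361 0.004 0.024]
d0 top44 84 px 271.0 165.0 med [0.554 0.281 0.043] min [0.535 0.264 0.04 ] max [0.574 0.301 0.048]
d0 top44 63 px 365.0 189.0 med [0.748 0.037 0.046] min [0.74  0.002 0.041] max [0.762 0.066 0.048]
d0 top44 313 px 376.0 283.0 med [ 0.583 -0.238  0.044] min [ 0.554 -0.267  0.04 ] max [ 0.616 -0.206  0.048]
d0 top44 33
[... 3390 characters left out ...]
 min [0.741 0.001 0.04 ] max [0.774 0.091 0.048]
w0 top44 31 px 294.0 184.0 med [ 0.57  -0.014  0.044] min [ 0.56  -0.021  0.04 ] max [ 0.577 -0.013  0.048]
w0 top44 183 px 398.0 308.0 med [ 0.713 -0.203  0.043] min [ 0.699 -0.217  0.04 ] max [ 0.733 -0.18   0.045]
w0 top44 811 px 242.0 319.0 med [ 0.49  -0.217  0.043] min [ 0.46  -0.251  0.04 ] max [ 0.515 -0.19   0.045]
w0 top44 778 px 311.0 324.0 med [ 0.59  -0.227  0.043] min [ 0.558 -0.256  0.04 ] max [ 0.618 -0.205  0.045]
w0 top44 246 px 177.0 384.0 med [ 0.375 -0.346  0.043] min [ 0.361 -0.373  0.04 ] max [ 0.386 -0.318  0.045]
w0 tall 396 px 289.0 197.0 med [ 0.568 -0.019  0.083] min [ 0.556 -0.034  0.055] max [ 0.577 -0.012  0.097]
```

Run:
```python
from h import *
im=cv2.imread("pics/d0.png")
cv2.imwrite("pics/d0a.png",cv2.resize(im[260:400,280:480],None,fx=4,fy=4,interpolation=cv2.INTER_CUBIC))
im=cv2.imread("pics/w0.png")
cv2.imwrite("pics/w0a.png",cv2.resize(im[110:250,210:370],None,fx=4,fy=4,interpolation=cv2.INTER_CUBIC))
```

```text
(no output)
```

View pics/d0a.png

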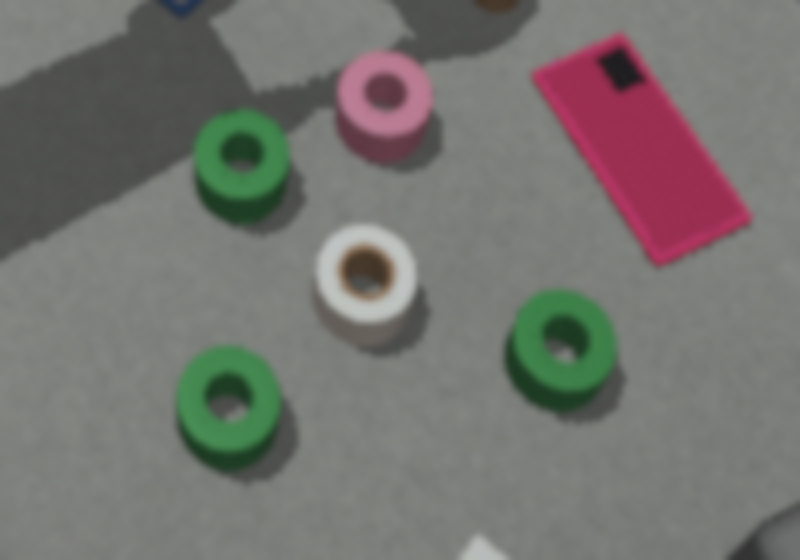

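View pics/w0a.png

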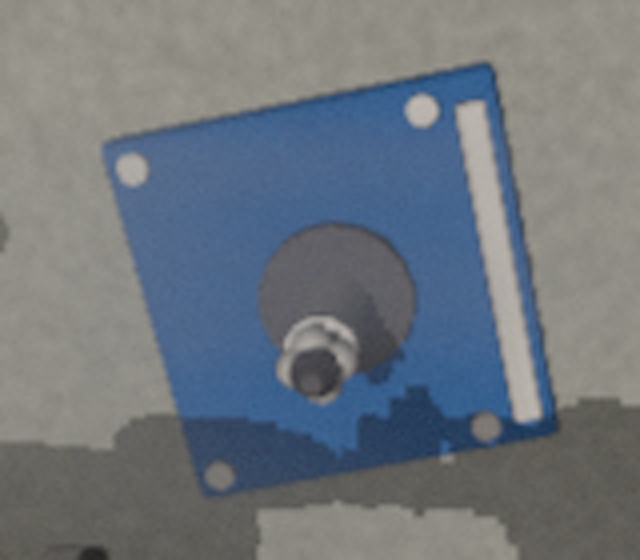

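```bash
python3 -m jog '[[-4,-1.2,0,7],[-8,-2.4,0,14],[-12,-3.6,0,22],[-16,-4.8,0,22],[-20,-6,0,22],[-24,-7.2,0,22],[-28,-8.4,0,22],[-32.8,-9.8,0,22],[-32.8,-9.8,0,22],[-32.8,-9.8,0,22]]' 1
python3 - <<'E'
from h import *
o=snap("wrist","w1");print(o["time_s"],o["tcp_pos"],o["ee_rot"],o["q"])
E
```

```text
time_s: 0.98
tcp_pos: [0.5005, -0.3307, 0.2302]
ee_rot: [-2.608, -1.75, 0.002]
wrist_force: [0.1, 0.3, -0.5]
gripper_width: 0.085
0.9833 [ 0.50052109 -0.33073767  0.23024831] [-2.60761895e+00 -1.74981983e+00  1.62868069e-03] [-6.40311566e-01  9.21024043e-02  1.23145488e+00 -5.68586731e-04
  1.81958991e+00 -2.51704887e-01]
```

View pics/w1.png

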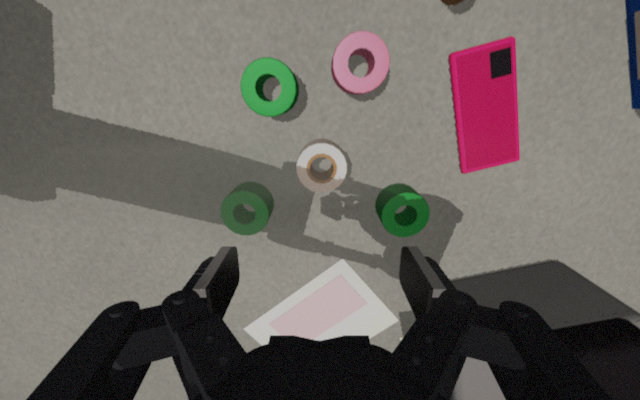

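The white roll's top ring is centred near (321,165), with greens about 30° off the jaw line as planned. Next I'll fit the centres.

```bash
cat >> h.py <<'E'
def ring(P,c,r,zlo,zhi):
    """least-squares/min enclosing centre of points in a height band near c"""
    m=(np.hypot(P[...,0]-c[0],P[...,1]-c[1])<r)&(P[...,2]>zlo)&(P[...,2]<zhi)
    q=P[m]; (x,y),rad=cv2.minEnclosingCircle(q[:,:2].astype(np.float32))
    return np.round([x,y,rad,np.median(q[:,2]),m.sum()],4), q[:,:2].mean(0).round(4)
def totool(d,o):
    from scipy.spatial.transform import Rotation as R
    return (R.from_rotvec(o["ee_rot"]).as_matrix().T@np.array(d)*100).round(2)
E
python3 - <<'E'
from h import *
o=r.get_obs()
for f in("d0","s0","w1"):
    im,P=pts(f); print(f,ring(P,(.502,-.328),.045,.040,.05))
print(onplane("w1",321,166,.044))
for f in("d0","s0","w0"):
    im,P=pts(f); print(f,"flange",ring(P,(.568,-.022),.035,.0175,.024),"neck",ring(P,(.568,-.022),.02,.068,.1),"tip",ring(P,(.568,-.022),.02,.092,.1))
print(onplane("w0",294.3,185,.02),onplane("w0",288.7,203,.096))
c=[(236,145),(333,126),(349.5,217),(261,234)]
print(np.mean([onplane("w0",u,v,.012) for u,v in c],0),[onplane("w0",u,v,.012).round(3) for u,v in c])
print(totool(np.array([.502,-.328,.009])-o["tcp_pos"],o))
E
```

```text
d0 (array([ 5.023e-01, -3.275e-01,  3.170e-02,  4.360e-02,  3.860e+02]), array([ 0.5015, -0.3289]))
s0 (array([ 5.081e-01, -3.234e-01,  3.150e-02,  4.120e-02,  8.200e+01]), array([ 0.5085, -0.3237]))
w1 (array([ 5.050e-01, -3.276e-01,  3.090e-02,  4.380e-02,  1.578e+03]), array([ 0.5055, -0.3264]))
[ 0.5063316  -0.32485049  0.044     ]
d0 flange (array([ 5.645e-01, -2.460e-02,  2.710e-02,  2.030e-02,  1.360e+02]), array([ 0.562 , -0.0294])) neck (array([ 5.645e-01, -2.430e-02,  1.090e-02,  8.370e-02,  5.900e+01]), array([ 0.5626, -0.0274])) tip (array([ 5.642e-01, -2.490e-02,  4.500e-03,  9.410e-02,  8.000e+00]), array([ 0.5648, -0.0253]))
s0 flange (array([ 5.712e-01, -2.090e-02,  2.560e-02,  1.840e-02,  5.400e+01]), array([ 0.5758, -0.0184])) neck (array([ 5.705e-01, -2.230e-02,  1.160e-02,  8.050e-02,  4.600e+01]), array([ 0.5731, -0.0214])) tip (array([ 0.5693, -0.0208,  0.0023,  0.0936,  2.    ]), array([ 0.5693, -0.0208]))
w0 flange (array([ 5.668e-01, -2.320e-02,  2.590e-02,  1.970e-02,  7.530e+02]), array([ 0.5683, -0.0177])) neck (array([ 5.67e-01, -2.30e-02,  1.13e-02,  8.45e-02,  3.34e+02]), array([ 0.5677, -0.0202])) tip (array([ 5.664e-01, -2.340e-02,  4.900e-03,  9.450e-02,  6.000e+01]), array([ 0.567 , -0.0227]))
[ 0.56813683 -0.0232944   0.02      ] [ 0.56864645 -0.02089345  0.096     ]
[ 0.5683346  -0.02271049  0.012     ] [array([0.494, 0.028, 0.012]), array([0.618, 0.052, 0.012]), array([ 0.643, -0.072,  0.012]), array([ 0.518, -0.098,  0.012])]
[ 0.08  0.05 22.16]
```

```bash
python3 -m jog '[[0.5,0.3,4],[0.5,0.3,8],[0.5,0.3,12]]' 1; python3 -m jog '[[0.5,0.3,4,0],[0.5,0.3,8,0],[0.5,0.3,12,0],[0.5,0.3,15,0],[0.5,0.3,18,0],[0.5,0.3,20,0],[0.5,0.3,21.5,0],[0.5,0.3,22.1,0],[0.5,0.3,22.1,0],[0.5,0.3,22.1,0]]' 1
```

```text
time_s: 1.87
tcp_pos: [0.5075, -0.3235, 0.0111]
ee_rot: [2.603, 1.758, 0.001]
wrist_force: [0.5, -0.2, -0.3]
gripper_width: 0.0855validation failed for argument at $[0]...
```

```bash
python3 -m jog '[[-0.3,-0.1,0.1,0],[-0.3,-0.1,0.1,0],[-0.3,-0.1,0.1,0],[-0.3,-0.1,0.1,0]]' 1
python3 - <<'E'
from h import *
o=snap("wrist","w2");print(o["time_s"],o["tcp_pos"],totool(np.array([.505,-.3275,.009])-o["tcp_pos"],o))
E
```

```text
time_s: 2.2
tcp_pos: [0.505, -0.3273, 0.0102]
ee_rot: [2.604, 1.756, 0.001]
wrist_force: [-0.9, -0.4, -0.5]
gripper_width: 0.0856
2.2 [ 0.50495586 -0.32729524  0.01024859] [-0.02  0.01  0.12]
```

View pics/w2.png

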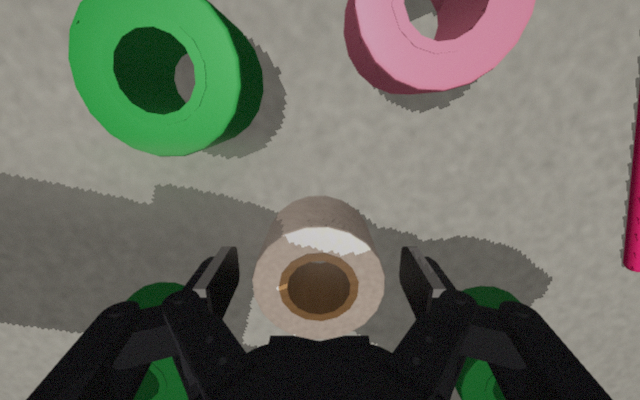

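The roll is centred between the pads (ring at 318,285). I'll close on it.

```bash
python3 -m jog '[[0,0,0,0],[0,0,0,0],[0,0,0,0],[0,0,0,0],[0,0,0,0],[0,0,0,0]]' -1;  python3 -m jog '[[0,0,-2,0],[0,0,-5,0],[0,0,-9,0],[0,0,-12,0],[0,0,-12,0],[0,0,-12,0]]'
python3 - <<'E'
from h import *
o=snap("wrist","w3");print(o["time_s"],o["tcp_pos"])
im,P=pts("w3")
m=(P[...,2]>.13)&(P[...,2]<.18)&(np.hypot(P[...,0]-.505,P[...,1]+.327)<.045)
print(np.nanmax(np.where(m,P[...,2],0)))
E
```

```text
time_s: 2.75
tcp_pos: [0.505, -0.3272, 0.01]
ee_rot: [2.603, 1.756, 0.001]
wrist_force: [0.2, 0.0, 4.5]
gripper_width: 0.0607
time_s: 3.25
tcp_pos: [0.5054, -0.3274, 0.1313]
ee_rot: [2.602, 1.755, 0.002]
wrist_force: [-0.6, -0.2, -1.3]
gripper_width: 0.0609
3.25 [ 0.50539595 -0.32744506  0.13133425]
0.17997392511067922
```

View pics/w3.png

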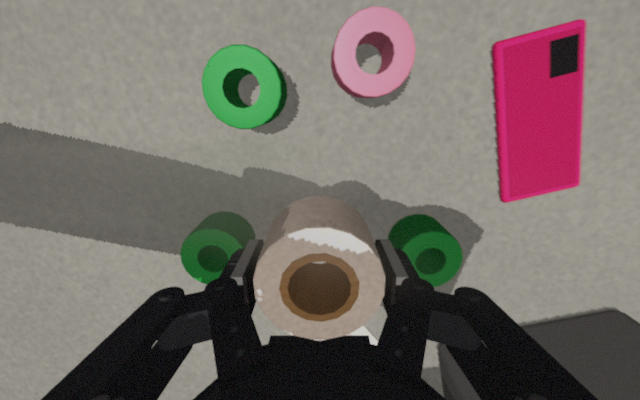

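Run:
```python
from h import *
o=r.get_obs()
im,P=pts("w3"); 
print(ring(P,o["tcp_pos"][:2],.034,.161,.17)); 
# bore ellipse centre on top plane; 
print(onplane("w3",319,287,.165))
print(totool([.567-o["tcp_pos"][0],-.023-o["tcp_pos"][1],0],o))
```

```text
(array([ 5.0450e-01, -3.2670e-01,  3.4000e-02,  1.6510e-01,  1.0375e+04]), array([ 0.5063, -0.3254]))
[ 0.50556966 -0.32846411  0.165     ]
[ 3.051e+01 -5.580e+00  1.000e-02]
```

```bash
python3 -m jog '[[4,-0.8,0,0],[8,-1.6,0,0],[12,-2.4,0,0],[16,-3.2,0,0],[20,-4,0,0],[24,-5,0,0],[24,-5.6,0,0],[24,-5.6,0,0],[24,-5.6,0,0],[24,-5.6,0,0]]'
python3 - <<'E'
from h import *
o=snap("wrist","w4");print(o["time_s"],o["tcp_pos"])
im,P=pts("w4"); c=(.567,-.023)
print("flange",ring(P,c,.035,.0175,.024),"neck",ring(P,c,.02,.068,.1),"tip",ring(P,c,.02,.092,.1))
print(ring(P,o["tcp_pos"][:2],.034,.161,.17));
E
```

```text
time_s: 4.13
tcp_pos: [0.542, -0.0844, 0.1278]
ee_rot: [-2.605, -1.754, 0.003]
wrist_force: [0.6, 1.0, -0.9]
gripper_width: 0.0609
4.1333 [ 0.54196935 -0.0844347   0.12776581]
flange (array([ 5.667e-01, -2.370e-02,  2.610e-02,  1.990e-02,  1.957e+03]), array([ 0.5678, -0.0212])) neck (array([ 5.668e-01, -2.380e-02,  1.150e-02,  8.570e-02,  8.560e+02]), array([ 0.5671, -0.023 ])) tip (array([ 5.667e-01, -2.350e-02,  5.400e-03,  9.490e-02,  2.000e+02]), array([ 0.5669, -0.0237]))
(array([ 5.426e-01, -8.270e-02,  3.360e-02,  1.618e-01,  8.608e+03]), array([ 0.5428, -0.0832]))
```

View pics/w4.png

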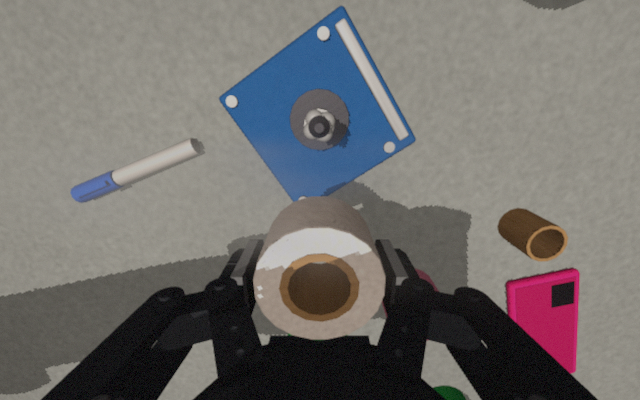

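Stand axis measured at (0.5667, -0.0236), consistent across views. Moving over it next.

```bash
python3 -m jog '[[3.5,0,0,0],[6.5,0,0,0],[6.5,0,0,0],[6.5,0,0,0],[6.5,0,0,0],[6.5,0,0,0]]'
python3 - <<'E'
from h import *
o=r.get_obs();print(o["time_s"],o["tcp_pos"],totool([.5667-o["tcp_pos"][0],-.0236-o["tcp_pos"][1],.03-o["tcp_pos"][2]],o))
snap("side","d5")
im=cv2.imread("pics/d5.png")
cv2.imwrite("pics/d5a.png",cv2.resize(im[120:280,250:410],None,fx=4,fy=4,interpolation=cv2.INTER_CUBIC))
E
```

```text
time_s: 4.68
tcp_pos: [0.5667, -0.0246, 0.129]
ee_rot: [2.606, 1.754, -0.001]
wrist_force: [-1.0, -0.6, -0.7]
gripper_width: 0.0606
4.6833 [ 0.56671188 -0.02462133  0.12904165] [ 0.1  -0.04  9.9 ]
```

View pics/d5a.png

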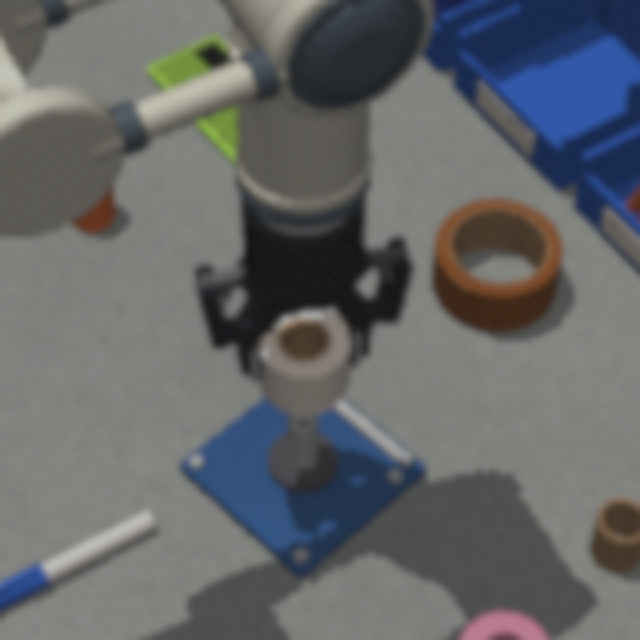

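Roll is above the spindle. I'll descend in steps, checking force.

```bash
python3 -m jog '[[0.1,0,1.5,0],[0.1,0,3,0],[0.1,0,4,0],[0.1,0,4.8,0],[0.1,0,4.8,0],[0.1,0,4.8,0]]'; python3 -m jog '[[0,0,1,0],[0,0,2,0],[0,0,3,0],[0,0,4,0],[0,0,4,0],[0,0,4,0]]'
```

```text
time_s: 5.23
tcp_pos: [0.5671, -0.0225, 0.0811]
ee_rot: [-2.605, -1.756, 0.001]
wrist_force: [0.5, 0.1, -1.4]
gripper_width: 0.0606
time_s: 5.73
tcp_pos: [0.5665, -0.0221, 0.0399]
ee_rot: [-2.603, -1.756, 0.003]
wrist_force: [-0.2, 0.7, -1.3]
gripper_width: 0.061
```

```bash
python3 -m jog '[[0,0,0.4,0],[0,0,0.8,0],[0,0,1,0],[0,0,1,0]]'
python3 - <<'E'
from h import *
o=snap("wrist","w6");print(o["wrist_force"],o["tcp_pos"])
im,P=pts("w6");print(ring(P,o["tcp_pos"][:2],.036,.058,.072))
E
```

```text
time_s: 6.07
tcp_pos: [0.5671, -0.0222, 0.0307]
ee_rot: [-2.604, -1.757, 0.001]
wrist_force: [-0.3, -0.2, -1.4]
gripper_width: 0.0607
[-0.25471475 -0.18010719 -1.43411611] [ 0.56707757 -0.02216374  0.03074286]
(array([ 5.6830e-01, -1.8900e-02,  3.5200e-02,  6.4600e-02,  1.0706e+04]), array([ 0.5698, -0.0165]))
```

View pics/w6.png

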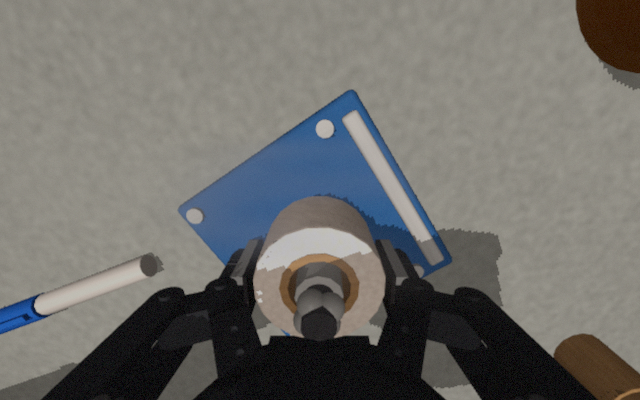

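The spindle is through the bore and the roll top is at about 65 mm. A slight press down, then I'll release and rise.

```bash
python3 -m jog '[[0,0,0.1,0],[0,0,0.1,0]]'; python3 -m jog '[[0,0,0,0],[0,0,0,0],[0,0,0,0],[0,0,0,0],[0,0,0,0],[0,0,0,0]]' 1;  python3 -m jog '[[0,0,-2,0],[0,0,-5,0],[0,0,-9,0],[0,0,-13,0],[0,0,-17,0],[0,0,-20,0],[0,0,-20,0],[0,0,-20,0]]'
python3 - <<'E'
from h import *
o=snap("wrist","w7");print(o["time_s"],o["tcp_pos"])
im,P=pts("w7"); c=(.567,-.023)
print("roll",ring(P,c,.036,.060,.067),"neck",ring(P,c,.013,.075,.1),"tip",ring(P,c,.02,.092,.1))
E
```

```text
time_s: 6.28
tcp_pos: [0.5674, -0.0222, 0.0304]
ee_rot: [2.604, 1.757, 0.0]
wrist_force: [0.1, -0.4, -0.6]
gripper_width: 0.0606
time_s: 6.78
tcp_pos: [0.5674, -0.0222, 0.0304]
ee_rot: [2.604, 1.757, 0.0]
wrist_force: [-0.3, -0.0, 0.2]
gripper_width: 0.0856
time_s: 7.45
tcp_pos: [0.5683, -0.0223, 0.2334]
ee_rot: [2.601, 1.755, 0.007]
wrist_force: [0.6, -0.2, -0.6]
gripper_width: 0.0857
7.45 [ 0.56832918 -0.0222749   0.23337587]
roll (array([ 5.678e-01, -2.260e-02,  3.080e-02,  6.380e-02,  1.692e+03]), array([ 0.5682, -0.0212])) neck (array([ 5.673e-01, -2.320e-02,  1.120e-02,  8.560e-02,  2.830e+02]), array([ 0.5678, -0.0215])) tip (array([ 5.66e-01, -2.70e-02,  2.30e-03,  9.46e-02,  6.10e+01]), array([ 0.5671, -0.0229]))
```

View pics/w7.png

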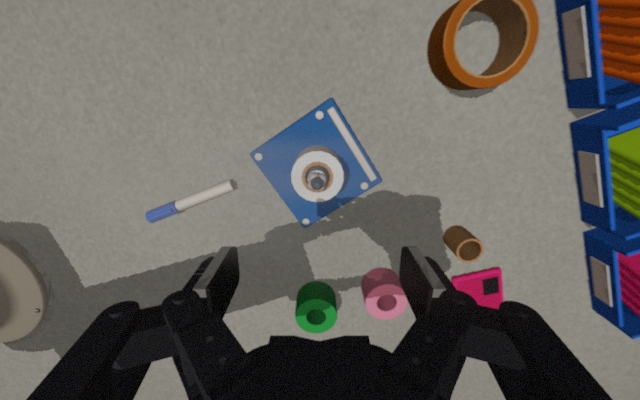

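Step 1 is done: roll at (0.568, -0.0225), top at 64 mm. Now the cap.

```bash
python3 -m jog '[[3.5,-1.5,0,0],[7,-3,0,0],[10.5,-4.5,0,0],[14,-6,0,0],[17.5,-7.5,0,0],[21,-9,0,0],[24.5,-10.5,0,0],[28,-12.3,0,0],[28,-12.3,0,0],[28,-12.3,0,0]]' 1
python3 - <<'E'
from h import *
o=snap("wrist","w8");print(o["time_s"],o["tcp_pos"],o["q"])
im,P=pts("w8"); c=(.56,.285)
for k in range(2):
  print("cap",ring(P,c,.03,.041,.048))
print(totool([.56-o["tcp_pos"][0],.285-o["tcp_pos"][1],.006-o["tcp_pos"][2]],o))
E
```

```text
time_s: 8.33
tcp_pos: [0.5568, 0.2853, 0.2269]
ee_rot: [-2.6, -1.761, 0.008]
wrist_force: [-0.1, -0.6, -0.5]
gripper_width: 0.0851
8.3333 [0.55683193 0.285308   0.22693815] [4.19119804e-01 1.65205578e-01 1.15803380e+00 2.25765671e-05
 1.82348630e+00 7.99289655e-01]
cap (array([5.573e-01, 2.843e-01, 2.010e-02, 4.380e-02, 7.910e+02]), array([0.5577, 0.2848]))
cap (array([5.573e-01, 2.843e-01, 2.010e-02, 4.380e-02, 7.910e+02]), array([0.5577, 0.2848]))
[ 0.17  0.39 22.09]
```

View pics/w8.png

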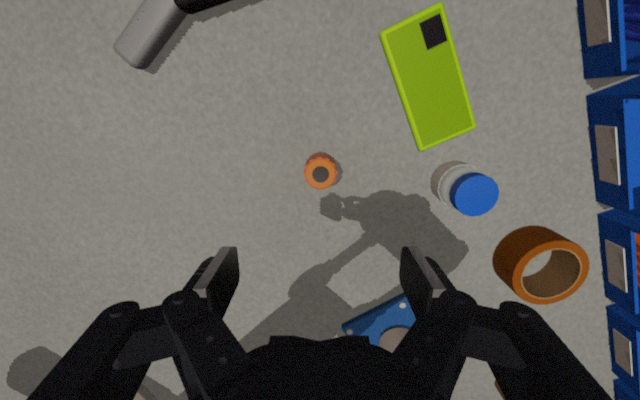

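The cap is standing alone at pixel (320,170), measured at (0.5573, 0.2843) with top at 44 mm. Descending.

```bash
python3 -m jog '[[0,0,4,0],[0,0,8,0],[0,0,12,0],[0,0,14.5,0],[0,0,16.5,0],[0,0,17.5,0],[0,0,17.5,0],[0,0,17.5,0],[0,0,17.5,0]]' 1
python3 - <<'E'
from h import *
o=snap("wrist","w9");print(o["tcp_pos"])
im,P=pts("w9"); c=(.557,.285)
a,b=ring(P,c,.03,.041,.048);print(a,b)
print(totool([a[0]-o["tcp_pos"][0],a[1]-o["tcp_pos"][1],.006-o["tcp_pos"][2]],o))
E
```

```text
time_s: 9.13
tcp_pos: [0.5593, 0.2833, 0.0575]
ee_rot: [2.605, 1.755, 0.005]
wrist_force: [-0.5, -0.2, 1.0]
gripper_width: 0.0855
[0.55934932 0.28333442 0.05749348]
[5.569e-01 2.841e-01 2.040e-02 4.390e-02 2.737e+03] [0.5578 0.2852]
[-0.03 -0.27  5.15]
```

View pics/w9.png

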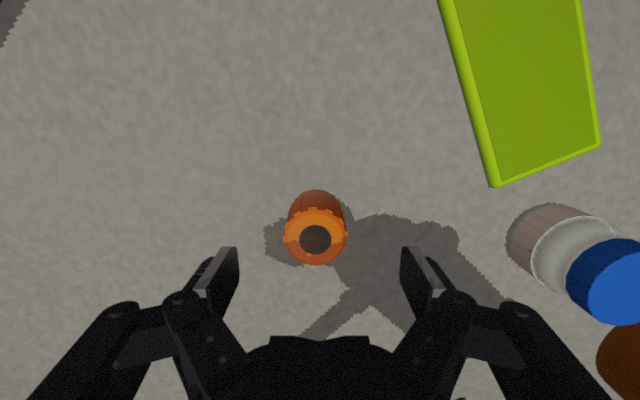

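```bash
python3 -m jog '[[0,-0.25,1.5,0],[0,-0.25,3,0],[0,-0.25,4.2,0],[0,-0.25,5.1,0],[0,-0.25,5.1,0],[0,-0.25,5.1,0]]' 1
python3 - <<'E'
from h import *
o=snap("wrist","w10");print(o["tcp_pos"])
im,P=pts("w10"); c=(.557,.284)
a,b=ring(P,c,.024,.041,.048);print(a,b)
print(totool([a[0]-o["tcp_pos"][0],a[1]-o["tcp_pos"][1],.006-o["tcp_pos"][2]],o))
E
```

```text
time_s: 9.68
tcp_pos: [0.5558, 0.2844, 0.0042]
ee_rot: [-2.604, -1.757, 0.001]
wrist_force: [0.1, -0.2, 0.4]
gripper_width: 0.0852
[0.55580432 0.28435638 0.00424352]
[5.574e-01 2.838e-01 2.050e-02 4.390e-02 5.084e+03] [0.558  0.2858]
[ 0.01  0.17 -0.18]
```

View pics/w10.png

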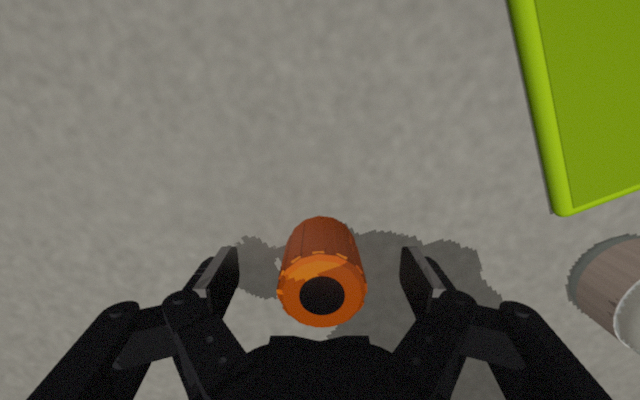

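Cap is between the pads (spot at 322,295). I'll rise 2 mm with a small correction, then close.

```bash
python3 -m jog '[[0,0.1,-0.2,0],[0,0.1,-0.2,0],[0,0.1,-0.2,0]]' 1; python3 -m jog '[[0,0,0,0],[0,0,0,0],[0,0,0,0],[0,0,0,0],[0,0,0,0],[0,0,0,0],[0,0,0,0],[0,0,0,0]]' -1; python3 -m jog '[[0,0,-2,0],[0,0,-5,0],[0,0,-9,0],[0,0,-12,0],[0,0,-15,0],[0,0,-15,0],[0,0,-15,0]]'
python3 - <<'E'
from h import *
o=snap("wrist","w11");print(o["tcp_pos"])
im,P=pts("w11"); c=o["tcp_pos"]
print(ring(P,c,.024,c[2]+.034,c[2]+.043))
from scipy.spatial.transform import Rotation as R
m=(np.hypot(P[...,0]-c[0],P[...,1]-c[1])<.035)&(P[...,2]>c[2]-.02)
hsv=cv2.cvtColor(im,cv2.COLOR_RGB2HSV).astype(int);m&=(hsv[...,0]<15)&(hsv[...,1]>150)
q=P[m];print("cap z max/min rel tcp",np.percentile(q[:,2]-c[2],[1,50,99]))
top=q[q[:,2]>c[2]+.03]; 
A=np.c_[top[:,:2]-c[:2],np.ones(len(top))]; print("tilt",np.linalg.lstsq(A,top[:,2],rcond=None)[0])
E
```

```text
time_s: 9.98
tcp_pos: [0.5575, 0.2843, 0.0075]
ee_rot: [2.604, 1.756, 0.003]
wrist_force: [-0.3, -0.8, -0.0]
gripper_width: 0.0854
time_s: 10.65
tcp_pos: [0.557, 0.2841, 0.0065]
ee_rot: [2.604, 1.757, 0.001]
wrist_force: [0.0, -0.3, 1.4]
gripper_width: 0.0381
time_s: 11.23
tcp_pos: [0.5577, 0.2845, 0.1588]
ee_rot: [2.604, 1.756, 0.007]
wrist_force: [0.1, 0.7, -1.3]
gripper_width: 0.0381
[0.5576915  0.28446658 0.15879271]
(array([5.579e-01, 2.848e-01, 2.380e-02, 1.962e-01, 5.704e+03]), array([0.5587, 0.2864]))
cap z max/min rel tcp [-0.00324917  0.03621875  0.08960326]
tilt [0.08747888 0.06712465 0.19662004]
```

View pics/w11.png

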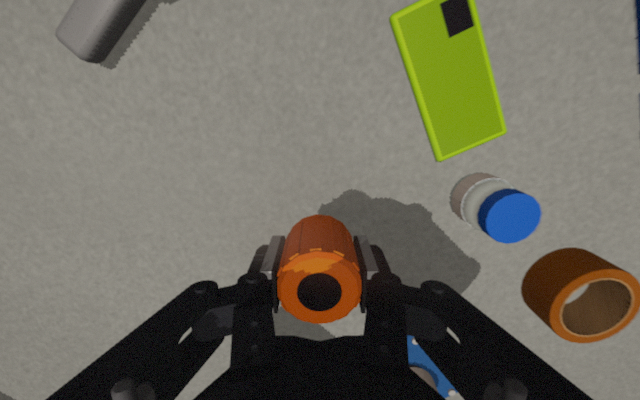

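Run:
```python
from h import *
o=r.get_obs(); c=o["tcp_pos"]
im,P=pts("w11")
p=onplane("w11",319.5,292,c[2]+.0375);print(p,totool(p-c,o))
m=(P[...,2]>c[2]+.0345)&(P[...,2]<c[2]+.041);m[:, :283]=0;m[:,358:]=0;m[:254]=0;m[318:]=0
v,u=np.nonzero(m);print(u.min(),u.max(),v.min(),v.max())
q=P[m];A=np.c_[q[:,:2]-c[:2],np.ones(len(q))];print("tilt",np.linalg.lstsq(A,q[:,2]-c[2],rcond=None)[0])
q2=q[:,:2].astype(np.float32);print(cv2.minEnclosingCircle(q2))
print("to stand",totool([.567-c[0],-.0232-c[1],.13-c[2]],o))
```

```text
[0.55736575 0.28155537 0.19366355] [-0.21  0.15 -3.75]
283 357 254 317
tilt [-0.01291147 -0.02189888  0.0398752 ]
((0.5575992465019226, 0.28379228711128235), 0.020707277581095695)
to stand [-28.11  12.46   2.61]
```

```bash
python3 -m jog '[[-3.5,1.5,0,0],[-7,3,0,0],[-10.5,4.5,0,0],[-14,6,0,0],[-17.5,7.5,0,0],[-21,9,0,0],[-24.5,10.8,0,0],[-28,12.4,0,0],[-28,12.4,0,0],[-28,12.4,0,0]]'
python3 -m jog '[[0,0,0,0],[0,0,0,0],[0,0,0,0]]'
python3 - <<'E'
from h import *
o=snap("wrist","w12");print(o["tcp_pos"],o["wrist_force"]);c=o["tcp_pos"]
im,P=pts("w12")
m=(P[...,2]>c[2]+.0345)&(P[...,2]<c[2]+.041);m[:, :283]=0;m[:,358:]=0;m[:254]=0;m[318:]=0
q=P[m];A=np.c_[q[:,:2]-c[:2],np.ones(len(q))];print("tilt",np.linalg.lstsq(A,q[:,2]-c[2],rcond=None)[0])
(x,y),rr=cv2.minEnclosingCircle(q[:,:2].astype(np.float32));print("cap",x,y,rr,"rel",totool([x-c[0],y-c[1],0],o))
print("cap->stand",totool([.567-x,-.0233-y,.111-c[2]],o), "tcp->stand",totool([.567-c[0],-.0233-c[1],0],o))
for n in("side","scene"):
  snap(n,n+"13"); i=cv2.imread(f"pics/{n}13.png"); s=i[160:280,270:390] if n=="side" else i[120:240,240:360]
  cv2.imwrite(f"pics/{n}13a.png",cv2.resize(s,None,fx=4,fy=4,interpolation=cv2.INTER_CUBIC))
E
```

```text
time_s: 12.12
tcp_pos: [0.5657, -0.024, 0.1533]
ee_rot: [-2.606, -1.75, 0.006]
wrist_force: [0.1, 0.4, -0.3]
gripper_width: 0.038
time_s: 12.37
tcp_pos: [0.5666, -0.0206, 0.1555]
ee_rot: [-2.602, -1.759, 0.001]
wrist_force: [0.8, 0.1, 0.0]
gripper_width: 0.0381
[ 0.56661923 -0.02061961  0.15551324] [0.78898324 0.07437964 0.02870082]
tilt [-0.0084634  -0.01448053  0.03741145]
cap 0.5671085119247437 -0.020846273750066757 0.020361142233014107 rel [-0.    0.05 -0.  ]
cap->stand [-0.23  0.09  4.45] tcp->stand [-0.23  0.14 -0.  ]
```

View pics/side13a.png

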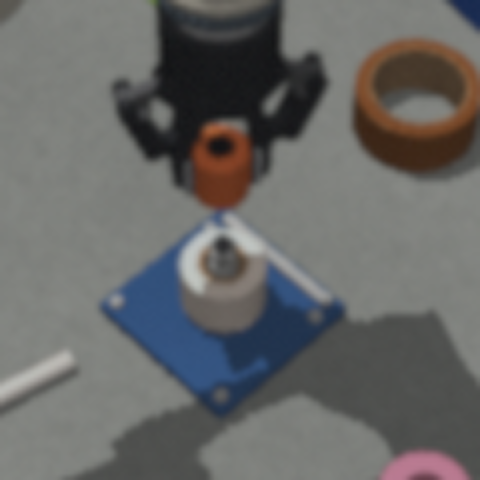

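View pics/scene13a.png

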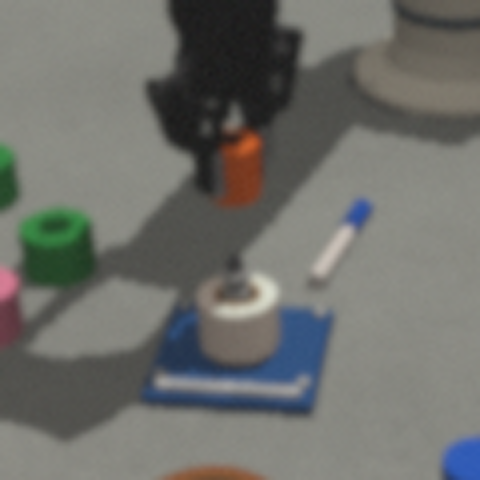

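View pics/w12.png

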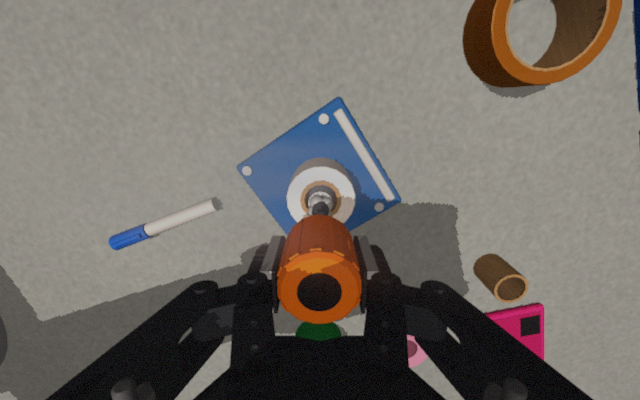

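```bash
python3 - <<'E'
from h import *
im,P=pts("w12"); c=(.567,-.023)
print("roll",ring(P,c,.036,.060,.067),"neck",ring(P,c,.013,.075,.1))
m=(np.hypot(P[...,0]-c[0],P[...,1]-c[1])<.012)&(P[...,2]>.066)&(P[...,2]<.1);print(P[m].min(0),P[m].max(0),m.sum())
cs=[(340,98),(400,201),(237,168)]
print([onplane("w12",u,v,.012).round(4) for u,v in cs]); a=[onplane("w12",u,v,.012) for u,v in cs];print("centre",(a[1]+a[2])/2,np.linalg.norm(a[1]-a[2]))
E
python3 -m jog '[[-0.2,0.1,1,0],[-0.2,0.1,2,0],[-0.2,0.1,3,0],[-0.2,0.1,3.5,0],[-0.2,0.1,3.5,0],[-0.2,0.1,3.5,0],[-0.2,0.1,3.5,0]]'
python3 - <<'E'
from h import *
o=snap("wrist","w14");print(o["tcp_pos"],o["wrist_force"]);c=o["tcp_pos"]
im,P=pts("w14")
m=(P[...,2]>c[2]+.0345)&(P[...,2]<c[2]+.041);m[:, :283]=0;m[:,358:]=0;m[:254]=0;m[318:]=0
q=P[m];(x,y),rr=cv2.minEnclosingCircle(q[:,:2].astype(np.float32));print("cap",x,y,rr)
print("roll",ring(P,(.567,-.023),.036,.060,.067))
E
```

```text
roll (array([ 5.674e-01, -2.300e-02,  3.110e-02,  6.380e-02,  2.312e+03]), array([ 0.5705, -0.0161])) neck (array([ 5.67e-01, -2.35e-02,  1.13e-02,  8.52e-02,  4.15e+02]), array([ 0.5683, -0.0199]))
[ 0.55594612 -0.0320244   0.06613252] [ 0.57818868 -0.01232514  0.09706694] 529
[array([0.6174, 0.0495, 0.012 ]), array([ 0.6408, -0.0737,  0.012 ]), array([0.4935, 0.0247, 0.012 ])]
centre [ 0.5671417  -0.02449411  0.012     ] 0.17717700782943013
time_s: 13.1
tcp_pos: [0.5672, -0.0243, 0.1216]
ee_rot: [2.604, 1.757, 0.0]
wrist_force: [-0.1, 0.0, 0.1]
gripper_width: 0.038
[ 0.56718067 -0.02430247  0.12156397] [-0.1028806   0.01299485  0.11285986]
cap 0.5674822926521301 -0.02451293170452118 0.020398056134581566
roll (array([ 5.675e-01, -2.290e-02,  3.090e-02,  6.380e-02,  2.728e+03]), array([ 0.5712, -0.0135]))
```

View pics/w14.png

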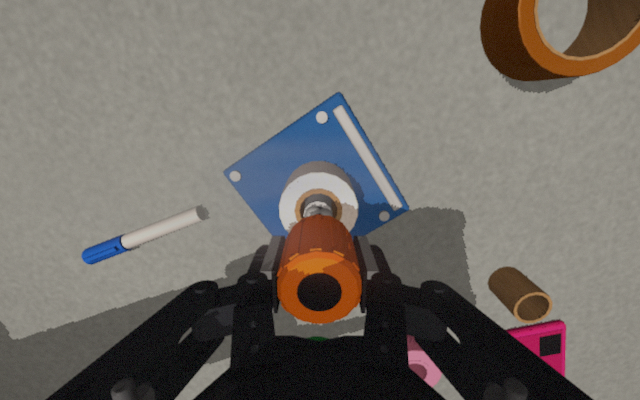

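```bash
python3 -m jog '[[0.05,0,0.6,0],[0.05,0,1.2,0],[0.05,0,1.8,0],[0.05,0,2.2,0],[0.05,0,2.2,0],[0.05,0,2.2,0]]'
python3 - <<'E'
from h import *
for i in range(3):
  o=snap("wrist","w15");print(o["tcp_pos"],o["wrist_force"],o["torque"])
E
```

```text
time_s: 13.65
tcp_pos: [0.5669, -0.0238, 0.0986]
ee_rot: [-2.604, -1.756, 0.001]
wrist_force: [0.2, 0.2, -1.3]
gripper_width: 0.0382
[ 0.56690427 -0.0237614   0.09861912] [ 0.23742407  0.16142673 -1.2504007 ] [-0.0105276  -0.00857828 -0.01101351]
[ 0.56717522 -0.02379612  0.09915931] [ 0.64222175  0.11359903 -0.6625205 ] [-0.00210467 -0.02234657 -0.01606533]
[ 0.5673406  -0.02379173  0.09947709] [ 0.00251493  0.2957548  -0.91446572] [-0.02802145 -0.00600715 -0.01796012]
```

No lateral load, with the rim 3 mm below the tip. Going on to the balls.

```bash
python3 -m jog '[[0,0,0.3,0],[0,0,0.6,0],[0,0,0.8,0],[0,0,0.8,0]]'
python3 -m jog '[[0,0,0.1,0],[0,0,0.2,0],[0,0,0.3,0],[0,0,0.3,0]]'
```

```text
time_s: 14.13
tcp_pos: [0.5669, -0.0236, 0.0909]
ee_rot: [-2.604, -1.756, 0.001]
wrist_force: [-1.3, 0.7, -0.7]
gripper_width: 0.038
time_s: 14.47
tcp_pos: [0.5674, -0.0236, 0.0902]
ee_rot: [2.604, 1.757, 0.002]
wrist_force: [-4.9, 0.8, 7.8]
gripper_width: 0.0381
```

Resting on the balls (7.8 N up). I'll press through, with 0.5–1 mm shift against the side load.

```bash
python3 -m jog '[[0,-0.1,0,0],[0,-0.1,0.2,0],[0,-0.1,0.4,0],[0,-0.1,0.4,0]]'; python3 -m jog '[[0,0,0.2,0],[0,0,0.4,0],[0,0,0.4,0]]'
```

```text
time_s: 14.8
tcp_pos: [0.5672, -0.0236, 0.0866]
ee_rot: [2.603, 1.755, 0.004]
wrist_force: [-1.7, 0.9, 4.6]
gripper_width: 0.0381
time_s: 15.05
tcp_pos: [0.566, -0.0234, 0.0786]
ee_rot: [-2.604, -1.756, 0.001]
wrist_force: [1.6, -0.1, -4.0]
gripper_width: 0.0379
```

```bash
python3 -m jog '[[0,0,0.1,0],[0,0,0.2,0],[0,0,0.3,0],[0,0,0.3,0],[0,0,0.3,0]]'
python3 - <<'E'
from h import *
o=snap("wrist","w16");print(o["tcp_pos"],o["wrist_force"],o["torque"])
E
```

```text
time_s: 15.47
tcp_pos: [0.5663, -0.0234, 0.0774]
ee_rot: [2.604, 1.757, 0.0]
wrist_force: [0.1, -0.5, -0.3]
gripper_width: 0.0381
[ 0.56633037 -0.02343934  0.07739839] [ 0.0733151  -0.51424864 -0.30787628] [ 0.00491561 -0.03380218 -0.00253742]
```

View pics/w16.png

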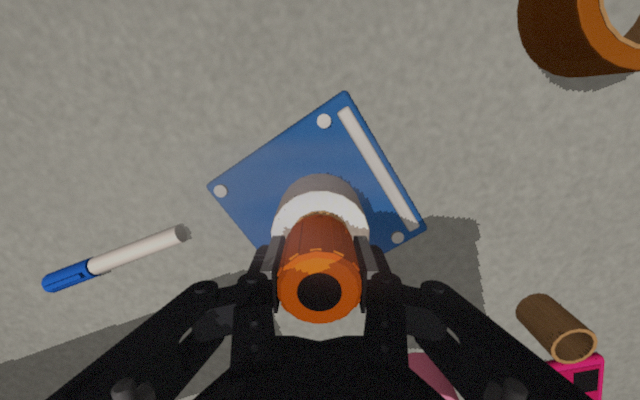

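Not on the shoulder yet (no force). I'll press down in small steps.

```bash
python3 -m jog '[[0,0,0.1,0],[0,0,0.15,0],[0,0,0.15,0],[0,0,0.15,0]]'; python3 -m jog '[[0,0,0.1,0],[0,0,0.1,0],[0,0,0.1,0]]'
```

```text
time_s: 15.85
tcp_pos: [0.5665, -0.0234, 0.0765]
ee_rot: [2.604, 1.756, 0.001]
wrist_force: [-1.9, 0.9, 4.1]
gripper_width: 0.0381
time_s: 16.1
tcp_pos: [0.5666, -0.0234, 0.0765]
ee_rot: [2.604, 1.756, 0.002]
wrist_force: [-3.7, 0.8, 8.0]
gripper_width: 0.0381
```

```bash
python3 -m jog '[[0,-0.05,0.1,0],[0,-0.05,0.2,0],[0,-0.05,0.3,0],[0,-0.05,0.3,0],[0,-0.05,0.3,0],[0,-0.05,0.3,0]]'
python3 - <<'E'
from h import *
o=snap("wrist","w17");print(o["tcp_pos"],o["wrist_force"],o["torque"]);c=o["tcp_pos"]
im,P=pts("w17")
m=(P[...,2]>c[2]+.033)&(P[...,2]<c[2]+.042);m[:, :283]=0;m[:,358:]=0;m[:254]=0;m[318:]=0
q=P[m];A=np.c_[q[:,:2]-c[:2],np.ones(len(q))];print("tilt",np.linalg.lstsq(A,q[:,2],rcond=None)[0])
print(cv2.minEnclosingCircle(q[:,:2].astype(np.float32)),np.median(q[:,2]))
print("roll",ring(P,(.567,-.023),.036,.060,.066))
for n in("side","scene"):
  snap(n,n+"18"); i=cv2.imread(f"pics/{n}18.png"); s=i[160:280,270:390] if n=="side" else i[120:240,240:360]
  im,P=pts(n+"18"); print(n,"cap top",ring(P,(.567,-.0235),.026,.108,.118),"roll",ring(P,(.567,-.023),.036,.060,.066))
  cv2.imwrite(f"pics/{n}18a.png",cv2.resize(s,None,fx=4,fy=4,interpolation=cv2.INTER_CUBIC))
E
```

```text
time_s: 16.6
tcp_pos: [0.5666, -0.0234, 0.0763]
ee_rot: [2.602, 1.755, 0.004]
wrist_force: [-8.2, 0.3, 19.6]
gripper_width: 0.0379
[ 0.56661649 -0.02338493  0.07634773] [-8.16810202  0.25022167 19.59265784] [0.08095135 1.50377071 0.00361267]
tilt [-0.01092632 -0.02290678  0.11379346]
((0.5669514536857605, -0.02362697944045067), 0.020780028775334358) 0.11383827877987795
roll (array([ 5.680e-01, -2.160e-02,  3.080e-02,  6.380e-02,  2.682e+03]), array([ 0.574 , -0.0072]))
side cap top (array([ 5.650e-01, -2.890e-02,  2.330e-02,  1.141e-01,  1.340e+02]), array([ 0.5648, -0.0279])) roll (array([ 5.654e-01, -2.410e-02,  3.080e-02,  6.360e-02,  1.110e+02]), array([ 0.5591, -0.0376]))
scene cap top (array([ 5.682e-01, -2.000e-02,  2.380e-02,  1.116e-01,  6.700e+01]), array([ 0.5655, -0.0153])) roll (array([ 5.715e-01, -2.070e-02,  3.070e-02,  6.150e-02,  9.400e+01]), array([ 0.5802, -0.0165]))
```

View pics/side18a.png

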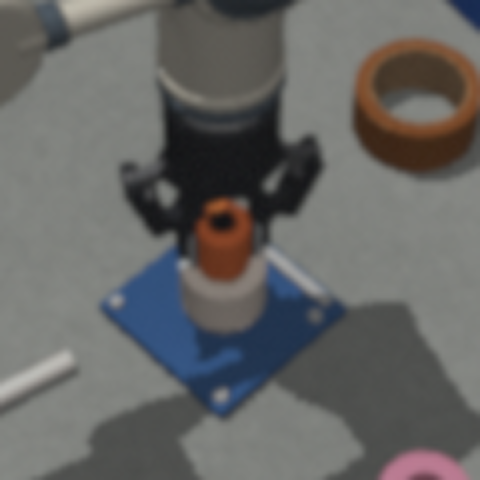

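View pics/scene18a.png

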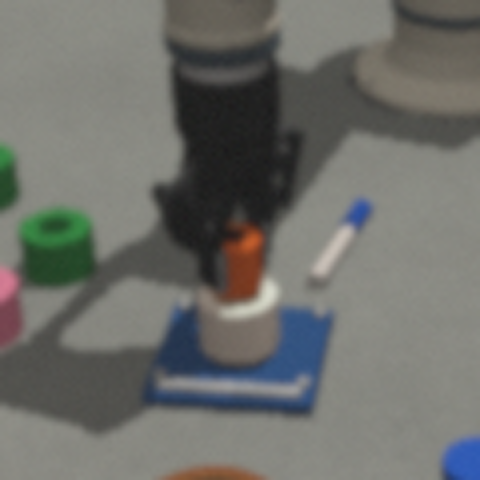

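The cap top is at 114 mm (home), centred, with a 20 N push, and the fingertips are 12 mm above the roll. Handing in.

```bash
python3 -c "
from cell import r
o=r.get_obs();print(o['time_s'],o['wrist_force'],o['gripper_width']);r.sign_off()"
```

```text
16.75 [-9.00879593  0.2396932  19.40276986] 0.03815510255388589
the job is handed in; nothing more can be done
```

I put the white roll on the flange and let go, then pushed the orange cap past the click until it stopped hard on the shoulder. I handed in at 16.75 s with the gripper still pressing the cap down at about 19 N; no verdict was reported.

- **Cap:** the wrist camera put its top at 114 mm, which is home. It was within 1 mm of the spindle axis and tilted about 0.025 rad.
- **Roll:** its top was at 64 mm and it was within about 2 mm of the axis. The fingertips were about 12 mm above it.
- **Side load:** about 9 N of sideways force stayed on the cap, and my small shifts did not remove it. The cap did not move off centre.
- **Camera disagreement:** the blurrier scene and side cameras read 2–6 mm off the wrist camera sideways. I trusted the wrist camera.
- **Bystanders:** none looked moved in the pictures, but I did not measure their positions again at the end.

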